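# Fold the inner flap over the meter and shut the instrument case

### The arm

A 6-joint arm with a two-finger parallel gripper is mounted at the origin on a cart in front of the work surface, level with it; the furniture and walls round the work are solid. World frame = base frame: x ahead of the robot, y to its left, z up, the work surface at z = 0. Lengths are in mm, angles in rad, forces in N, time in s.
With the tool pointing down it reaches from about 350 to 925 mm from the base axis. Payload 6.4 kg.
Tool frame: the origin (TCP) lies at the very end of the fingers, on their centre line; the grasp point (between the pads) lies 19 mm behind it (r.grip_point_offset is the distance from the TCP to the grasp point, in mm); y points along the fingers, x is the direction in which the jaws open and shut, and the axes are right-handed (so a half turn about y gives the same grasp; the last joint's range is limited). The gripper opens to 85 mm and grips with 20 to 120 N. Pads are 22 mm wide; open, the fingers measure 114 mm over their backs; the gripper's body (76 mm by 85 mm) begins 54 mm behind the grasp point. The pads swing forward as they close: fully open they stand 13 mm farther back than shut.
Start: joints at [-1.309, 0.245, 1.558, -0, 1.339, -0.174], TCP at [274.394, -589.255, 231.29] pointing down, gripper open.
Joint ranges: [-3.13, 3.13], [-1.02, 2.26], [0.13, 2.54], [-0.95, 4.09], [0.21, 2.88], [-2.74, 2.74]. Speed limits (rad/s): [2.57, 2.57, 3.14, 3.14, 3.14, 3.14].

### API

Orientations are given as a unit quaternion [w, x, y, z].
In Python, from workcell import r, cams, order, spotter gives the robot as it stands. The module is installed in compiled form; this text tells all that it offers.
- The arm moves only by the tool play_rows, never from a script. Its arguments are lists of equal length, an entry for each row: "claw": the opening, from 0 (shut) to 1 (fully open); "offset": the shift along the tool's x, y, z each as a share of 8 cm, from -1 to 1, a list of three; "delta_rot": the turn, a rotation vector about the tool's x, y, z each as a share of 60 degrees, from -1 to 1, a list of three. A call has 1 to 20 rows; each row is the pose to reach, as a shift and turn from the pose commanded when the call began, along the tool's axes at that moment; what a row does not reach only later rows make up. A row lasts 1/12 s, in which the tool goes at most 41.7 mm and 7.16 degrees, less where a joint would pass 70% of its speed; a pose out of reach is approached as far as the arm can. A call with a number of a shift or a turn outside -1 to 1 is refused whole. A call with a gripper value outside its range is refused whole. The fingers move at their own pace and stop on an object; "grip_force" is the grip in N (left out, the last holds). Time passes only in rows, so rows that repeat a pose let the fingers close. It gives the time, the measured TCP pose, the force and the opening at its end, in the units of the state.
- r.get_state(): the state, without advancing time (a new reading comes with each control period).
- cams.get_image(name): name is "side" or "top" or "wrist"; returns a dict with "pixels" (384x512x3 uint8, blue, green, red), "K" (3x3 intrinsics, pixels), "R" (3x3) and "t" (3): a world point X has camera coordinates R X + t. Camera axes: x right, y down, z forward; pixel columns grow to the right and rows downward; lengths in mm; the calibration is good to about 2 mm. A picture is of the moment at which its call begins. There is no depth.
- order.job_done(): hands the job in, once; it reports no verdict.
Trained networks look in a picture, given as the dict that the camera call returned (one of the last four; its "shot" number tells which), for a name from the list of things; names that differ only in an ending like _2 or _b are one class to them, and where a whole thing is asked for, a point or a joint stands for the part that bears it (a point fixed in the world has none). Each returns a list of dicts, best first, with "confidence" (0 to 1); they miss things now and then, are a little off and sometimes report something else, mostly with a low value. They report only what shows in the picture. A call takes as long as a camera call. They do not tell look-alikes from the thing itself.
- spotter.boxes_of(picture, target): "xy" ([column, row] in pixels, amid what is visible of it).
- spotter.outline_of(picture, target): "mask" (384x512 bool, what is visible of it) and "xy" ([column, row] in pixels, amid what is visible of it).
The state is a dict: "time_s": time; "joint_pos": joint angles; "qd": joint speeds; "effort": joint torques, N m; "eef_pos": TCP position; "ee_rot": TCP orientation; "force": force on the tool from outside, world axes, zero at the start; "torque": the same for the moment, N m; "finger_gap": opening from 0.0 (shut) to 1.0 (fully open).
Only numpy, scipy, OpenCV 4.12 (cv2) and the standard library are available. Lean on these libraries where they do the work, as an engineer would, in place of code of your own. Each camera call takes 0.05 s, during which the arm holds its last target. There are 200 camera calls.

### The job

Put the open blue instrument case away for the day: first push the upright yellow inner flap down flat over the hand meter, with the blue cover still standing open, then push the cover over from behind until it is fully shut. Only push, with the fingertips or the outside of the fingers: pick nothing up, do not force the case or shove it across the bench, and leave its contents in it and the things round it where they are.

Things in the scene. Friction and masses are not known exactly. Their poses are not given: they have to be found in the camera images.
- case: Blue case with black corners, loose on the green mat (2.4 mm thick), 1.9 to 3.2 kg. Origin: centre of its underside. 170 mm along its x, 250 mm along its y, rim 85 mm up, walls 6 mm. At zero yaw its front (black handle, out 21 mm) faces -x; +x is the cover's hinge side, +y (left) the flap's. A 61 mm high divider splits it: meter left, tape roll and adapter right.
- flap (a joint): Yellow plate, 146 mm (case x) x 105 x 6 mm, black tab 9 mm past its free edge. Rad: 0 = folded flat over the meter (stop; top 68 mm above the case's underside), 1.57 upright, limit 1.75. Folds toward the case's -y: push its outer (+y) face. Stiff hinge, stays where left; 1 to 2 N at 70 mm from the hinge moves it. While up it blocks the cover.
- flap_hinge (a point): Hinge axis of the flap, middle of its length: 112 mm toward +y and 62 mm above the case's origin; the axis runs along the case's x and lies in the flap's under (inner) face, the 6 mm thickness being on the outer side.
- flap_edge (a point): Middle of the flap's free edge on its outer face (the face that is on top when folded), 105 mm from the hinge.
- cover (a joint): Blue plate, 171 x 252 mm (case y) x 18 mm, two steel latch plates 8 mm past its free edge. Rad: 0 = shut on the rim (stop; top 103 mm above the case's underside), 1.57 = upright at the case's back, limit 1.95. Closes toward the case's -x: push its outer (+x) face. Stiff hinge, stays at any angle; 1 to 5 N at 130 mm from the hinge moves it.
- cover_hinge (a point): Hinge axis of the cover, middle of its length: 85 mm toward +x and 85 mm above the case's origin; the axis runs along the case's y and lies in the cover's inner face, the 18 mm thickness being on the outer side.
- cover_edge (a point): Middle of the cover's free edge on its outer face (the top face when shut), 171 mm from the hinge.
- meter: Orange and grey hand meter lying loose in the left half of the case, 140 x 72 x 46 mm; origin: centre of its underside. It stays where it is.
- tape_roll: Amber tape roll lying flat loose in the right half of the case, 72 mm across, 12 mm high; origin: centre of its underside. It stays.
- adapter: Small dark grey adapter lying loose in the right half of the case, 34 x 58 x 26 mm; origin: centre of its underside. It stays.
- ipa_bottle: Bystander: white bottle with red cap, 60 mm across, 150 mm high, standing loose on the bench to the left; origin: centre of its underside.
- stamp: Bystander: black stamp with blue handle, 24 x 42 x 54 mm, standing loose on the bench to the left; origin: centre of its underside.
- calliper: Bystander: calliper lying loose on the bench to the left, farther back, 66 x 153 x 13 mm; origin: centre of its underside.
- driver_blue: Bystander: blue-handled screwdriver lying loose behind to the right, 24 x 191 x 21 mm; origin: centre of its underside.
- flush_cutter: Bystander: blue-handled cutter lying loose behind the case, 54 x 141 x 13 mm; origin: centre of its underside.
Not all that is in view belongs to the job. What is meant by the tape_roll is not green or red, and is the larger of those in its own colour.

How it is judged (in metres and radians):
On the way, in this order (a step that is already met when the one before it is completed fails the run):
1. the yellow flap lies folded flat while the cover still stands open (value of joint flap below 0.12 rad and value of joint cover above 1.2 rad), for 0.2 s.
2. the cover is shut over it (value of joint cover below 0.05 rad and value of joint flap below 0.12 rad), for 0.2 s.
At the end, for the whole second after the job is handed in: The flap is folded flat (within 0.12 rad) and the cover shut (within 0.05 rad, about 8 mm at its edge); the case stands level and at rest within 40 mm of where it was, the meter, tape roll and adapter still in it, every bystander within 30 mm of where it stood (all of step 2 and linear speed of case below 0.02 m/s and angle between case's own z axis and vertical below 0.05 rad and distance of case from where it was at the start of the episode below 0.04 m and distance between each of meter, tape_roll, adapter and case below 0.13 m and distance of each of ipa_bottle, stamp, calliper, driver_blue, flush_cutter from where it was at the start of the episode below 0.03 m); the robot touches nothing.
It fails at once if the case is lifted, tipped or shoved more than 40 mm (height (world z) of case above 0.025 m or angle between case's own z axis and vertical above 0.2 rad or distance of case from where it was at the start of the episode above 0.04 m).
It fails at once if the case, flap or cover is forced or squeezed with more than 45 N (contact force between the fingers and case above 45 N).
It fails at once if the meter, tape roll or adapter is lifted or taken out (z of any of meter, tape_roll, adapter in the frame of case above 0.04 m).
It fails at once if a bystander is moved more than 30 mm (distance of any of ipa_bottle, stamp, calliper, driver_blue, flush_cutter from where it was at the start of the episode above 0.03 m).
It also fails if it takes over 58 s, if anything falls off the work surface, if the arm or the gripper's body presses on something with over 40 N, if the wrist force passes 120 N, or if a joint passes its speed limit or range.

## Working session

There is one attempt and no reset: what is moved stays moved. The work goes in short steps, Python scripts to look and compute and a tool call to move; the robot and the scene stay as the last step left them, time stands still between calls to the robot, and variables do not carry over. Pictures are saved under pics/ and viewed, about 8 in all and at most 12, crops included, and the job is handed in when it is done.

Besides the shell and the picture viewer there is one more tool, called after ">>>" by a JSON object that holds its "method" and its "body", one argument or row to a line. play_rows: Moves the arm, as the interface text tells. Shift numbers are shares of 8 cm and turn numbers shares of 60 degrees, none past 1 either way. Its arguments: {"type":"object","properties":{"claw":{"type":"array"},"offset":{"type":"array"},"delta_rot":{"type":"array"},"grip_force":{"type":"number"}},"required":["claw","offset","delta_rot"]}

```bash
mkdir -p pics
cat > h.py <<'E'
import numpy as np, cv2
from scipy.spatial.transform import Rotation as Ro
from workcell import r, cams, order, spotter
def ray(p,uv):
    K,R,t=map(np.array,(p["K"],p["R"],p["t"])); d=R.T@np.linalg.inv(K)@np.array([uv[0],uv[1],1.]); return -R.T@t.ravel(), d/np.linalg.norm(d)
def proj(p,X):
    c=np.atleast_2d(X)@np.array(p["R"]).T+np.array(p["t"]).ravel(); q=c@np.array(p["K"]).T; return q[:,:2]/q[:,2:]
def atz(p,uv,z):
    o,d=ray(p,uv); return o+d*(z-o[2])/d[2]
E
python3 - <<'E'
from h import *
s=r.get_state(); print(s)
a=[]
for n in("side","top"):
    p=cams.get_image(n); cv2.imwrite(f"pics/{n}0.png",p["pixels"]); 
    print(n,-np.array(p["R"]).T@np.array(p["t"]).ravel(), np.round(p["R"],3).tolist(),np.round(p["K"],1).tolist())
    for t in["case","flap","cover","flap_hinge","flap_edge","cover_hinge","cover_edge","meter","ipa_bottle","stamp","calliper","driver_blue","flush_cutter"]:
        print(t,[(np.round(b["xy"]).tolist(),round(b["confidence"],2)) for b in spotter.boxes_of(p,t)[:2]])
E
```

```text
{'time_s': 0.0, 'joint_pos': array([-1.30911490e+00,  2.45823538e-01,  1.55903536e+00, -4.83074245e-05,
        1.33869760e+00, -1.74110052e-01]), 'qd': array([ 5.01765697e-05,  3.60166578e-04, -1.09607527e-04,  8.28887987e-04,
        2.91529906e-04,  1.16691489e-03]), 'effort': array([ 1.26907766e-03, -4.29502237e+01, -3.26126790e+01, -4.41007546e-05,
        5.40423731e-03,  1.01916172e-05]), 'eef_pos': array([ 274.22228191, -588.69618431,  230.16279489]), 'ee_rot': array([ 0.59672363, -0.59581014,  0.38060915, -0.37956274]), 'force': array([-0.32830507, -0.2308602 , -0.36862332]), 'torque': array([-0.0014506 , -0.0148928 ,  0.04866363]), 'finger_gap': 1.000252027249245}
side [ 543.6612439  -794.11218554  854.41096326] [[0.997, 0.074, 0.016], [0.064, -0.71, -0.702], [-0.04, 0.701, -0.712]] [[359.6, 0.0, 252.5], [0.0, 359.6, 188.1], [0.0, 0.0, 1.0]]
case [([230.0, 234.0], 0.9)]
flap [([235.0, 192.0], 0.55)]
cover [([263.0, 222.0], 0.73)]
flap_hinge [([234.0, 236.0], 0.91)]
flap_edge [([233.0, 188.0], 0.97)]
cover_hinge [([227.0, 235.0], 0.77)]
cover_edge [([265.0, 219.0], 0.78), ([
[... 342 characters left out ...]
009], [-0.993, 0.025, -0.111], [0.111, -0.012, -0.994]] [[485.1, 0.0, 261.0], [0.0, 485.1, 190.1], [0.0, 0.0, 1.0]]
case [([304.0, 194.0], 0.64)]
flap [([275.0, 206.0], 0.66)]
cover [([309.0, 172.0], 0.86), ([304.0, 193.0], 0.36)]
flap_hinge [([306.0, 192.0], 0.78), ([191.0, 220.0], 0.53)]
flap_edge [([272.0, 204.0], 0.72)]
cover_hinge [([302.0, 190.0], 0.9)]
cover_edge [([309.0, 178.0], 0.83), ([188.0, 168.0], 0.36)]
meter [([285.0, 209.0], 0.94), ([274.0, 207.0], 0.57)]
ipa_bottle [([142.0, 208.0], 0.74)]
stamp [([285.0, 214.0], 0.61), ([192.0, 219.0], 0.59)]
calliper [([188.0, 169.0], 0.51)]
driver_blue [([316.0, 202.0], 0.68), ([300.0, 149.0], 0.44)]
flush_cutter [([260.0, 144.0], 0.54)]
```

View pics/side0.png

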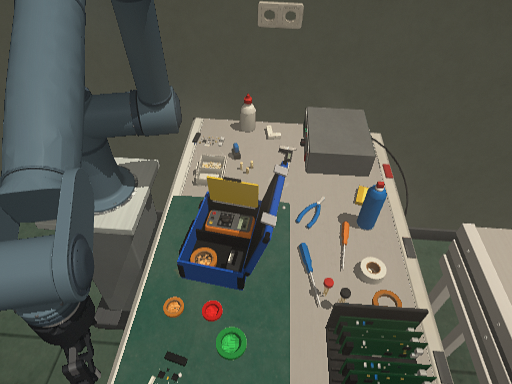

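View pics/top0.png

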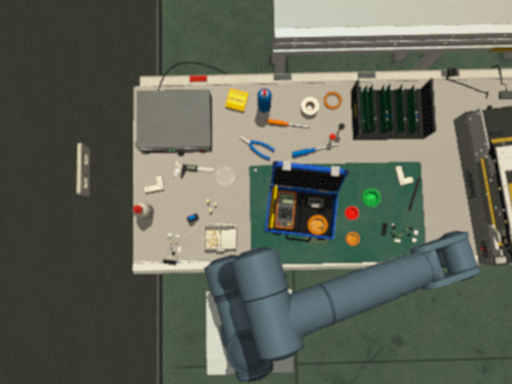

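Both pictures show the case (side ~ (230,235), top ~ (303,203)) with the flap up at its left. The cover stands open a little behind upright. Next I zoom in to pick corners.

Run:
```python
import cv2,numpy as np
a=cv2.imread("pics/side0.png")[150:300,170:300]; b=cv2.imread("pics/top0.png")[155:250,250:360]
a=cv2.resize(a,(390,450),interpolation=cv2.INTER_CUBIC); b=cv2.resize(b,None,fx=3.7,fy=3.7,interpolation=cv2.INTER_CUBIC)
o=np.zeros((450,800,3),np.uint8); o[:,:390]=a; o[:b.shape[0],392:392+b.shape[1]]=b[:,:408]; cv2.imwrite("pics/z.png",o)
```

```text
(no output)
```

View pics/z.png

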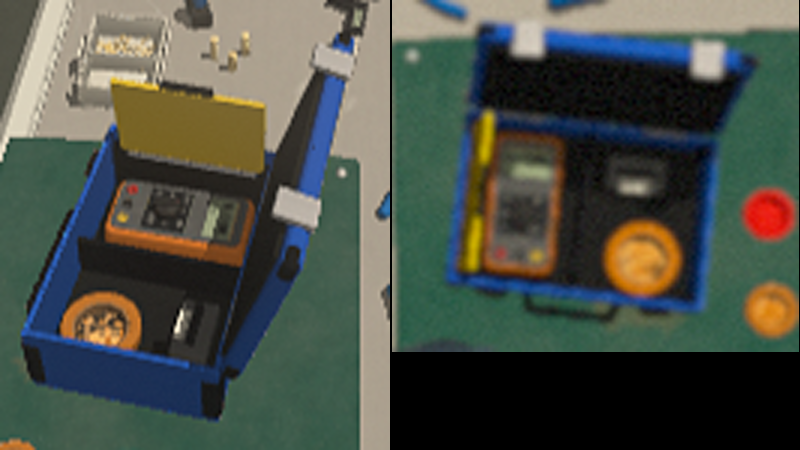

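```bash
cat >> h.py <<'E'
Z0=2.4
def model(q):
    x,y,th,f,c=q; R=Ro.from_euler('z',th).as_matrix(); T=lambda P:np.atleast_2d(P)@R.T+[x,y,Z0]
    fl=lambda s,u,n: [s,112-u*np.cos(f)+n*np.sin(f),62+u*np.sin(f)+n*np.cos(f)]   # n = outward
    cv=lambda s,u,n: [85-u*np.cos(c)+n*np.sin(c),s,85+u*np.sin(c)+n*np.cos(c)]
    return T,fl,cv
E
cat > fit.py <<'E'
from h import *
from scipy.optimize import least_squares
ps=cams.get_image("side"); pt=cams.get_image("top")
S=[("b",(-85,-125,85),(179,261.7)),("b",(85,-125,85),(244,272.7)),("b",(-85,125,85),(206.7,192.7)),("b",(-85,-125,0),(182.3,276.7)),("b",(85,-125,0),(241.7,288.3)),
("f",(-73,105,0),(207.3,176.7)),("f",(73,105,0),(258.7,184.3)),("c",(-126,171,9),(268,233)),("c",(126,171,9),(285,165))]
T_=[("b",(-85,-125,85),(334,238.2)),("b",(-85,125,85),(265.7,230.7)),("b",(85,-125,85),(337.6,193.6)),("b",(85,125,85),(271,186)),
("c",(-126,171,9),(348.1,172.6)),("c",(126,171,9),(274.6,162.6)),("f",(73,105,3),(276,185.3)),("f",(-73,105,3),(271,228))]
def res(q,full=False):
    T,fl,cv=model(q); o=[]
    for p,L in((ps,S),(pt,T_)):
        for k,a,uv in L:
            P=T(a if k=="b" else fl(*a) if k=="f" else cv(*a)); o.append((proj(p,P)[0]-uv))
    return np.array(o) if full else np.ravel(o)
s=least_squares(res,[480,-170,-.1,1.57,1.8],loss="soft_l1"); q=s.x
print(np.round(q,3)); print(np.round(res(q,True),1).tolist())
T,fl,cv=model(q); print("flap edge out",T(fl(0,105,6)),"cover edge out",T(cv(0,171,18)),"cover back -y/+y",T(cv(-126,171,18)),T(cv(126,171,18)))
for t,uvt,z in[("ipa",(142,208),80),("stamp",(192,218),30),("calliper",(188,169),8),("driver",(300,151),10),("driver2",(318,149),10),("cutter",(257,147),8),("bluecan",(264,98),100),("bottle_side",None,0)]:
    if uvt: print(t,np.round(atz(pt,uvt,z)))
E
python3 fit.py
```

```text
[ 4.32288e+02 -1.98990e+02 -1.34000e-01  1.47700e+00  1.82300e+00]
[[-2.4, -0.3], [-0.7, 1.7], [-0.5, -1.8], [-1.4, 2.6], [1.7, 3.5], [-1.6, 0.1], [-1.0, 0.8], [-0.8, 4.8], [-0.4, -5.0], [-0.5, -0.4], [-1.6, -0.5], [0.1, -2.7], [-1.9, -2.6], [-0.4, -2.5], [-2.9, -0.7], [-0.9, -0.8], [-0.4, -1.3]]
flap edge out [[446.68651256 -91.82221589 169.50009997]] cover edge out [[ 576.05785478 -218.30575875  248.51383673]] cover back -y/+y [[ 559.28052114 -343.18378354  248.51383673]] [[592.83518842 -93.42773396 248.51383673]]
ipa [456. 374.  80.]
stamp [418. 201.  30.]
calliper [606. 217.   8.]
driver [ 665. -210.   10.]
driver2 [ 671. -279.   10.]
cutter [684. -47.   8.]
bluecan [848. -76. 100.]
```

```bash
cat >> h.py <<'E'
CASE=np.array([432.3,-199.]); YAW=-.134
def tgt(lx,ly,lz): # case frame -> world
    return np.append(CASE+Ro.from_euler('z',YAW).as_matrix()[:2,:2]@[lx,ly],lz+Z0)
def rot_down(ang): # tool y down, tool z at world angle ang
    z=np.array([np.cos(ang),np.sin(ang),0]); y=np.array([0,0,-1.]); return Ro.from_matrix(np.c_[np.cross(y,z),y,z])
def cur():
    s=r.get_state(); return s,Ro.from_quat(np.roll(s["ee_rot"],-1)),s["eef_pos"]
def go(X,rot=None):
    s,R,p=cur(); d=R.inv().apply(np.array(X)-p)/80; out="off "+str(np.round(d,2))
    if rot is not None: out+=" rot "+str(np.round(np.degrees((R.inv()*rot).as_rotvec())/60,3))
    return out
E
python3 - <<'E'
from h import *
s,R,p=cur(); print(R.as_matrix().round(3)); 
a=tgt(-10,165,150); b=tgt(150,0,220); print(a,b)
for k in range(4): print(k, go(a,rot_down(YAW+k*np.pi/2)))
E
```

```text
[[ 0.422 -0.     0.907]
 [-0.907 -0.     0.422]
 [-0.    -1.    -0.   ]]
[444.43353726 -34.14316128 152.4       ] [ 580.95531391 -219.03990138  222.4       ]
0 off [-5.39  0.99  4.86] rot [0.    0.544 0.   ]
1 off [-5.39  0.99  4.86] rot [ 0.    -0.956 -0.   ]
2 off [-5.39  0.99  4.86] rot [ 0.    -2.456 -0.   ]
3 off [-5.39  0.99  4.86] rot [0.    2.044 0.   ]
```

>>> {"method": "play_rows", "body": {
  "claw": [0,0,0,0,0],
  "offset": [
    [-0.2,-0.4,0.2],
    [-0.5,-0.8,0.5],
    [-0.8,-1,0.8],
    [-1,-1,1],
    [-1,-1,1]
  ],
  "delta_rot": [
    [0,0,0],
    [0,0,0],
    [0,0,0],
    [0,0,0],
    [0,0,0]
  ],
  "grip_force": 20
}}

```text
time_s: 1.92
eef_pos: [315.1, -480.5, 314.0]
ee_rot: [-0.596, 0.597, -0.378, 0.38]
force: [-0.1, 1.2, 0.4]
finger_gap: 0.296
```

>>> {"method": "play_rows", "body": {
  "claw": [0,0,0,0,0],
  "offset": [
    [-0.3,-0.1,0.3],
    [-0.6,-0.2,0.6],
    [-0.9,-0.3,0.9],
    [-1,-0.3,1],
    [-1,-0.3,1]
  ],
  "delta_rot": [
    [0,0,0],
    [0,0,0],
    [0,0,0],
    [0,0,0],
    [0,0,0]
  ]
}}

```text
time_s: 2.33
eef_pos: [352.7, -375.3, 335.8]
ee_rot: [-0.597, 0.597, -0.379, 0.38]
force: [0.0, -0.8, 0.2]
finger_gap: 0.001
```

>>> {"method": "play_rows", "body": {
  "claw": [0,0,0,0,0],
  "offset": [
    [-0.3,0,0.3],
    [-0.6,0,0.6],
    [-0.9,0,0.9],
    [-1,0,1],
    [-1,0,1]
  ],
  "delta_rot": [
    [0,0,0],
    [0,0,0],
    [0,0,0],
    [0,0,0],
    [0,0,0]
  ]
}}

```text
time_s: 2.75
eef_pos: [391.0, -269.7, 334.8]
ee_rot: [-0.597, 0.597, -0.38, 0.379]
force: [-0.5, -0.5, 0.2]
finger_gap: 0.001
```

>>> {"method": "play_rows", "body": {
  "claw": [0,0,0,0,0],
  "offset": [
    [-0.3,0,0.3],
    [-0.6,0,0.6],
    [-0.9,0,0.9],
    [-1,0,1],
    [-1,0,1]
  ],
  "delta_rot": [
    [0,0,0],
    [0,0,0],
    [0,0,0],
    [0,0,0],
    [0,0,0]
  ]
}}

```text
time_s: 3.17
eef_pos: [429.9, -164.0, 335.0]
ee_rot: [-0.596, 0.597, -0.38, 0.379]
force: [0.3, -0.0, 0.2]
finger_gap: -0.0
```

Run:
```python
from h import *
s,R,p=cur(); print(p,s["time_s"],s["force"],s["joint_pos"],s["finger_gap"])
print(go(tgt(-10,165,250),rot_down(YAW+np.pi/2)))
```

```text
[ 429.88651101 -163.95379876  334.98678582] 3.1667 [ 0.3130522  -0.02212347  0.16081613] [-6.11337685e-01 -2.89495419e-01  1.89631837e+00 -4.70526210e-04
  1.53507402e+00  5.21638955e-01] -9.725741477198032e-05
off [-1.39  1.03  0.85] rot [ 0.    -0.954 -0.   ]
```

>>> {"method": "play_rows", "body": {
  "claw": [0,0,0,0,0,0,0,0,0,0],
  "offset": [
    [-0.3,0,0.3],
    [-0.6,0,0.6],
    [-0.9,0,0.8],
    [-1,0,0.85],
    [-1,0,0.85],
    [-1,0,0.85],
    [-1,0,0.85],
    [-1,0,0.85],
    [-1,0,0.85],
    [-1,0,0.85]
  ],
  "delta_rot": [
    [0,-0.12,0],
    [0,-0.24,0],
    [0,-0.36,0],
    [0,-0.48,0],
    [0,-0.6,0],
    [0,-0.72,0],
    [0,-0.84,0],
    [0,-0.955,0],
    [0,-0.955,0],
    [0,-0.955,0]
  ]
}}

```text
time_s: 4.0
eef_pos: [457.4, -64.6, 335.0]
ee_rot: [-0.705, 0.706, -0.05, 0.049]
force: [-0.7, 0.6, -0.3]
finger_gap: 0.0
```

Run:
```python
from h import *
s,R,p=cur(); print(p,s["time_s"],s["joint_pos"])
print(go(tgt(-10,165,145),rot_down(YAW+np.pi/2)))
im=[]
for n in("wrist","side","top"):
    q=cams.get_image(n); I=q["pixels"].copy()
    T,fl,cv=model([*CASE,YAW,1.477,1.823])
    for poly,c in(([(-85,-125,85),(85,-125,85),(85,125,85),(-85,125,85)],(255,255,255)),([fl(-73,0,6),fl(73,0,6),fl(73,105,6),fl(-73,105,6)],(255,0,255)),([cv(-126,0,18),cv(126,0,18),cv(126,171,18),cv(-126,171,18)],(0,255,0))):
        cv2.polylines(I,[np.round(proj(q,T(poly))*8).astype(int)],True,c,1,cv2.LINE_AA,3)
    if n=="side": I=cv2.resize(I[140:300,150:320],(340,320),interpolation=cv2.INTER_CUBIC)
    if n=="top": I=cv2.resize(I[150:250,250:360],(308,280),interpolation=cv2.INTER_CUBIC)
    im.append(I)
    if n=="wrist": print([(np.round(b["xy"]).tolist(),b["confidence"]) for t in("flap_edge","cover_edge") for b in spotter.boxes_of(q,t)[:1]])
o=np.zeros((600,800,3),np.uint8); o[:288,:384]=cv2.resize(im[0],(384,288)); o[:320,400:740]=im[1]; o[320:,:308]=im[2]; cv2.imwrite("pics/ov.png",o)
```

```text
[457.39448169 -64.64949244 334.98557459] 4.0 [-3.86282225e-01 -2.84373712e-01  1.89227397e+00 -6.44729690e-04
  1.53419135e+00 -2.45991115e-01]
off [-0.21  2.34  0.36] rot [ 0.    -0.006 -0.001]
[([251.0, 186.0], 0.61), ([381.0, 246.0], 0.56)]
```

View pics/ov.png

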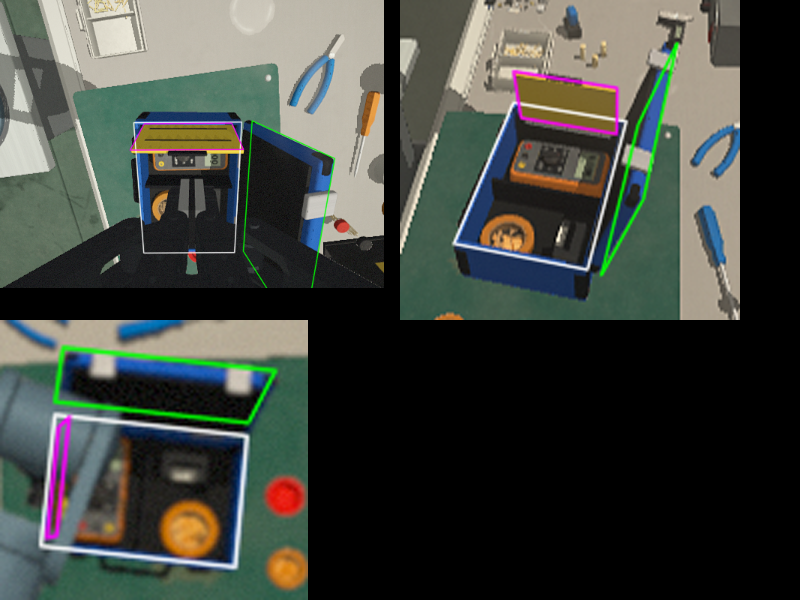

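Run:
```python
from h import *
q=cams.get_image("wrist"); cv2.imwrite("pics/w1.png",q["pixels"]); import pickle; pickle.dump(q,open("w1.pkl","wb"))
print(-np.array(q["R"]).T@np.array(q["t"]).ravel(),np.round(q["K"],1).tolist(),np.round(q["R"],2).tolist())
cv2.imwrite("pics/w1z.png",cv2.resize(q["pixels"][130:350,160:460],(800,587),interpolation=cv2.INTER_CUBIC))
```

```text
[467.94005535  15.9892582  479.08830799] [[339.5, 0.0, 255.4], [0.0, 339.5, 190.2], [0.0, 0.0, 1.0]] [[0.99, -0.14, 0.0], [-0.13, -0.94, 0.31], [-0.04, -0.3, -0.95]]
```

View pics/w1z.png

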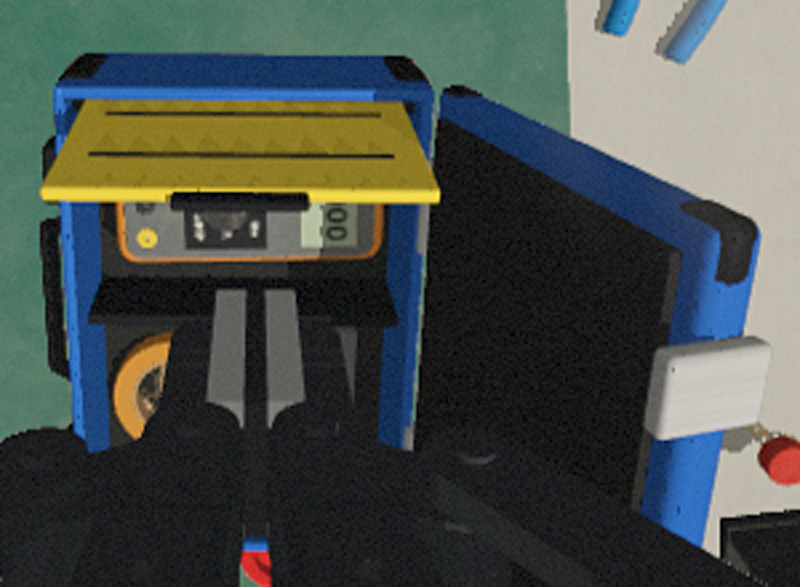

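```bash
python3 - <<'E'
s=open('fit.py').read()
s=s.replace('T_=[','import pickle; pw=pickle.load(open("w1.pkl","rb"))\nW=[("b",(-85,125,85),(181.4,163.8)),("b",(85,125,85),(322.4,163)),("f",(-73,105,6),(176.9,200.1)),("f",(73,105,6),(323.9,200.1)),("c",(126,171,18),(444,216)),("c",(126,171,0),(416,224))]\nT_=[')
s=s.replace('(pt,T_))','(pt,T_),(pw,W))').replace('P=T(','w=2.5 if p is pw else 1.; P=T(').replace('[0]-uv))','[0]-uv)*w)')
open('fit.py','w').write(s)
E
python3 fit.py
```

```text
[ 4.33451e+02 -1.99714e+02 -1.40000e-01  1.48600e+00  1.78800e+00]
[[-2.3, -0.2], [-0.6, 2.1], [0.2, -1.7], [-1.3, 2.6], [1.7, 3.9], [-0.8, 0.0], [-0.3, 1.0], [-3.4, 4.4], [-1.8, -5.4], [-0.5, -0.5], [-1.6, -1.0], [0.5, -2.8], [-1.5, -3.1], [-0.0, -1.0], [-2.5, 0.3], [-0.8, -1.3], [-0.6, -1.9], [-4.3, 0.6], [2.6, 3.9], [-4.4, -0.5], [5.7, 0.9], [-5.8, 0.0], [9.8, -15.0]]
flap edge out [[448.69475668 -91.74380623 169.5296537 ]] cover edge out [[ 571.55675606 -219.2128693   250.4870505 ]] cover back -y/+y [[ 553.94176097 -343.9754917   250.4870505 ]] [[589.17175115 -94.4502469  250.4870505 ]]
ipa [456. 374.  80.]
stamp [418. 201.  30.]
calliper [606. 217.   8.]
driver [ 665. -210.   10.]
driver2 [ 671. -279.   10.]
cutter [684. -47.   8.]
bluecan [848. -76. 100.]
```

```bash
sed -i 's/^CASE=.*/CASE=np.array([433.5,-199.7]); YAW=-.14/' h.py
python3 - <<'E'
from h import *
print(go(tgt(-10,160,140)))
E
```

```text
off [-0.18  2.41  0.27]
```

>>> {"method": "play_rows", "body": {
  "claw": [0,0,0,0],
  "offset": [
    [-0.1,0.2,0.2],
    [-0.2,0.6,0.27],
    [-0.2,1,0.27],
    [-0.2,1,0.27]
  ],
  "delta_rot": [
    [0,0,0],
    [0,0,0],
    [0,0,0],
    [0,0,0]
  ]
}}

```text
time_s: 4.73
eef_pos: [440.7, -37.7, 248.9]
ee_rot: [0.707, -0.704, 0.051, -0.044]
force: [-0.7, 1.0, -1.7]
finger_gap: -0.002
```

>>> {"method": "play_rows", "body": {
  "claw": [0,0,0,0,0,0],
  "offset": [
    [0,0.4,0],
    [0,0.8,0],
    [0,1,0],
    [0,1,0],
    [0,1,0],
    [0,1,0]
  ],
  "delta_rot": [
    [0,0,0],
    [0,0,0],
    [0,0,0],
    [0,0,0],
    [0,0,0],
    [0,0,0]
  ]
}}

```text
time_s: 5.23
eef_pos: [445.9, -39.9, 177.8]
ee_rot: [-0.705, 0.706, -0.046, 0.049]
force: [0.2, 0.3, -0.2]
finger_gap: 0.003
```

>>> {"method": "play_rows", "body": {
  "claw": [0,0,0,0],
  "offset": [
    [0,0.3,0],
    [0,0.4,0],
    [0,0.4,0],
    [0,0.4,0]
  ],
  "delta_rot": [
    [0,0,0],
    [0,0,0],
    [0,0,0],
    [0,0,0]
  ]
}}

```text
time_s: 5.57
eef_pos: [444.7, -39.4, 144.2]
ee_rot: [-0.705, 0.706, -0.047, 0.048]
force: [0.5, -0.7, -0.5]
finger_gap: 0.0
```

```bash
cat >> h.py <<'E'
def loc(p): return np.append(Ro.from_euler('z',-YAW).as_matrix()[:2,:2]@(p[:2]-CASE),p[2]-Z0)
E
python3 - <<'E'
from h import *
s,R,p=cur(); print(loc(p),s["force"],s["time_s"])
# flap arc: leading corner at -y side, half 11
f=np.linspace(1.486,0,14); u=78
P=np.c_[0*f-10,112-u*np.cos(f)+6*np.sin(f)+11,62+u*np.sin(f)+6*np.cos(f)]
d=np.array([R.inv().apply(tgt(*x)-p)/80 for x in P]); print(np.c_[f,d].round(2))
E
```

```text
[-11.25737037 160.26662877 141.77567131] [ 0.53079691 -0.73794074 -0.4839085 ] 5.5667
[[ 1.49  0.01  0.02 -0.47]
 [ 1.37  0.01  0.03 -0.59]
 [ 1.26  0.01  0.05 -0.7 ]
 [ 1.14  0.01  0.08 -0.8 ]
 [ 1.03  0.01  0.12 -0.9 ]
 [ 0.91  0.01  0.18 -1.  ]
 [ 0.8   0.01  0.25 -1.09]
 [ 0.69  0.01  0.32 -1.17]
 [ 0.57  0.01  0.41 -1.25]
 [ 0.46  0.01  0.5  -1.31]
 [ 0.34  0.01  0.6  -1.36]
 [ 0.23  0.01  0.7  -1.4 ]
 [ 0.11  0.01  0.81 -1.43]
 [ 0.    0.01  0.92 -1.44]]
```

>>> {"method": "play_rows", "body": {
  "claw": [0,0,0,0,0,0,0,0,0,0,0,0,0,0,0,0],
  "offset": [
    [0,0,-0.2],
    [0,0,-0.35],
    [0,0.01,-0.42],
    [0,0.02,-0.48],
    [0,0.02,-0.54],
    [0,0.03,-0.6],
    [0,0.04,-0.65],
    [0,0.05,-0.7],
    [0,0.07,-0.75],
    [0,0.08,-0.8],
    [0,0.1,-0.85],
    [0,0.12,-0.9],
    [0,0.15,-0.95],
    [0,0.18,-1],
    [0,0.18,-1],
    [0,0.18,-1]
  ],
  "delta_rot": [
    [0,0,0],
    [0,0,0],
    [0,0,0],
    [0,0,0],
    [0,0,0],
    [0,0,0],
    [0,0,0],
    [0,0,0],
    [0,0,0],
    [0,0,0],
    [0,0,0],
    [0,0,0],
    [0,0,0],
    [0,0,0],
    [0,0,0],
    [0,0,0]
  ]
}}

```text
time_s: 6.9
eef_pos: [433.3, -118.8, 128.6]
ee_rot: [-0.705, 0.705, -0.048, 0.048]
force: [0.1, -0.2, 0.1]
finger_gap: -0.001
```

Run:
```python
from h import *
s,R,p=cur(); print(loc(p),s["force"],s["time_s"])
q=cams.get_image("side"); I=q["pixels"]; cv2.imwrite("pics/f1.png",cv2.resize(I[120:300,130:330],(700,600),interpolation=cv2.INTER_CUBIC))
f=np.linspace(.91,0,9); u=78
P=np.c_[0*f-10,112-u*np.cos(f)+6*np.sin(f)+11,62+u*np.sin(f)+6*np.cos(f)]
d=np.array([R.inv().apply(tgt(*x)-p)/80 for x in P]); print(np.c_[f,d].round(2))
```

```text
[-11.48783776  80.06631247 126.16033896] [ 0.14304423 -0.22743169  0.11503258] 6.9
[[ 0.91  0.02 -0.01 -0.  ]
 [ 0.8   0.02  0.05 -0.09]
 [ 0.68  0.02  0.13 -0.17]
 [ 0.57  0.02  0.21 -0.24]
 [ 0.46  0.02  0.31 -0.31]
 [ 0.34  0.02  0.41 -0.36]
 [ 0.23  0.02  0.51 -0.4 ]
 [ 0.11  0.02  0.62 -0.42]
 [ 0.    0.02  0.73 -0.44]]
```

View pics/f1.png

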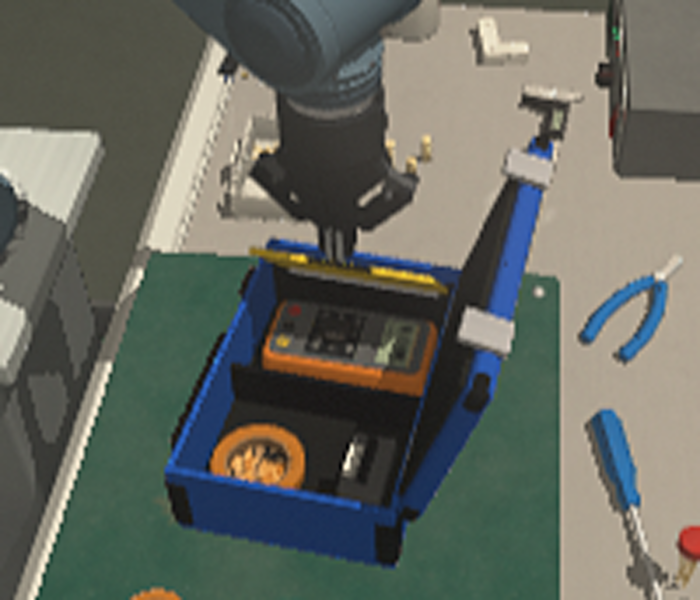

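The flap, with its edge at (250–445, 250–290), is folding under the fingers and the cover hasn't moved. I'll continue along the arc.

>>> {"method": "play_rows", "body": {
  "claw": [0,0,0,0,0,0,0,0,0,0,0,0,0,0,0,0,0],
  "offset": [
    [0.02,0.03,-0.05],
    [0.02,0.06,-0.09],
    [0.02,0.1,-0.13],
    [0.02,0.14,-0.17],
    [0.02,0.18,-0.21],
    [0.02,0.22,-0.24],
    [0.02,0.27,-0.28],
    [0.02,0.32,-0.31],
    [0.02,0.37,-0.34],
    [0.02,0.42,-0.36],
    [0.02,0.47,-0.38],
    [0.02,0.52,-0.4],
    [0.02,0.57,-0.41],
    [0.02,0.62,-0.42],
    [0.02,0.67,-0.43],
    [0.02,0.7,-0.44],
    [0.02,0.7,-0.44]
  ],
  "delta_rot": [
    [0,0,0],
    [0,0,0],
    [0,0,0],
    [0,0,0],
    [0,0,0],
    [0,0,0],
    [0,0,0],
    [0,0,0],
    [0,0,0],
    [0,0,0],
    [0,0,0],
    [0,0,0],
    [0,0,0],
    [0,0,0],
    [0,0,0],
    [0,0,0],
    [0,0,0]
  ]
}}

```text
time_s: 8.37
eef_pos: [430.0, -153.4, 72.1]
ee_rot: [0.706, -0.705, 0.048, -0.047]
force: [0.7, -0.1, 0.6]
finger_gap: 0.003
```

Run:
```python
from h import *
s,R,p=cur(); print(loc(p),s["force"],s["time_s"])
```

```text
[-9.96854016 45.37880376 69.72390771] [ 0.74617922 -0.12919241  0.58491651] 8.3667
```

>>> {"method": "play_rows", "body": {
  "claw": [0,0,0,0],
  "offset": [
    [0,0.01,0],
    [0,0.02,0],
    [0,0.03,0],
    [0,0.03,0]
  ],
  "delta_rot": [
    [0,0,0],
    [0,0,0],
    [0,0,0],
    [0,0,0]
  ]
}}

```text
time_s: 8.7
eef_pos: [430.5, -153.6, 70.7]
ee_rot: [-0.705, 0.706, -0.048, 0.048]
force: [-0.7, 0.0, 1.4]
finger_gap: 0.0
```

>>> {"method": "play_rows", "body": {
  "claw": [0,0,0,0,0],
  "offset": [
    [0,0.01,0],
    [0,0.02,0],
    [0,0.03,0],
    [0,0.03,0],
    [0,0.03,0]
  ],
  "delta_rot": [
    [0,0,0],
    [0,0,0],
    [0,0,0],
    [0,0,0],
    [0,0,0]
  ]
}}

```text
time_s: 9.12
eef_pos: [430.7, -153.8, 70.4]
ee_rot: [0.706, -0.705, 0.048, -0.047]
force: [-8.8, 4.7, 22.0]
finger_gap: -0.006
```

>>> {"method": "play_rows", "body": {
  "claw": [0,0,0,0,0],
  "offset": [
    [0,-0.1,0],
    [0,-0.4,0],
    [0,-0.8,0],
    [0,-1,0],
    [0,-1,0]
  ],
  "delta_rot": [
    [0,0,0],
    [0,0,0],
    [0,0,0],
    [0,0,0],
    [0,0,0]
  ]
}}

```text
time_s: 9.53
eef_pos: [432.9, -155.2, 152.5]
ee_rot: [-0.704, 0.707, -0.045, 0.05]
force: [-0.1, -1.6, 1.1]
finger_gap: -0.003
```

>>> {"method": "play_rows", "body": {
  "claw": [0,0,0,0],
  "offset": [
    [0,-0.4,0],
    [0,-0.8,0],
    [0,-1,0],
    [0,-1,0]
  ],
  "delta_rot": [
    [0,0,0],
    [0,0,0],
    [0,0,0],
    [0,0,0]
  ]
}}

```text
time_s: 9.87
eef_pos: [432.3, -154.8, 231.8]
ee_rot: [-0.704, 0.707, -0.045, 0.05]
force: [0.5, -0.9, 1.5]
finger_gap: -0.002
```

>>> {"method": "play_rows", "body": {
  "claw": [0,0,0,0],
  "offset": [
    [0,-0.4,0],
    [0,-0.8,0],
    [0,-1,0],
    [0,-1,0]
  ],
  "delta_rot": [
    [0,0,0],
    [0,0,0],
    [0,0,0],
    [0,0,0]
  ]
}}

```text
time_s: 10.2
eef_pos: [431.7, -154.5, 310.8]
ee_rot: [-0.705, 0.706, -0.046, 0.049]
force: [-0.3, -0.0, 0.0]
finger_gap: -0.006
```

>>> {"method": "play_rows", "body": {
  "claw": [0,0,0,0,0,0,0,0,0],
  "offset": [
    [0,-0.4,0],
    [0,-0.6,0],
    [0,-0.6,0],
    [0,-0.6,0],
    [0,-0.6,0],
    [0,-0.6,0],
    [0,-0.6,0],
    [0,-0.6,0],
    [0,-0.6,0]
  ],
  "delta_rot": [
    [0,0.1,0],
    [0,0.2,0],
    [0,0.3,0],
    [0,0.4,0],
    [0,0.5,0],
    [0,0.6,0],
    [0,0.7,0],
    [0,0.75,0],
    [0,0.75,0]
  ]
}}

```text
time_s: 10.95
eef_pos: [429.9, -153.3, 353.1]
ee_rot: [0.634, -0.633, 0.316, -0.313]
force: [-0.7, -0.3, -0.5]
finger_gap: 0.0
```

Run:
```python
from h import *
s,R,p=cur(); print(p,loc(p),s["force"],s["time_s"],s["joint_pos"])
print(go(tgt(190,0,p[2]),rot_down(YAW)))
q=cams.get_image("side"); cv2.imwrite("pics/f2.png",cv2.resize(q["pixels"][120:300,130:330],(600,540),interpolation=cv2.INTER_CUBIC))
```

```text
[ 429.91174518 -153.33529266  353.10501901] [-10.02302299  45.41035861 350.70501901] [-0.73564154 -0.25120394 -0.49821085] 10.95 [-5.91917739e-01 -3.03087001e-01  1.87504856e+00  8.68527454e-05
  1.57395791e+00  3.29241781e-01]
off [ 2.17 -0.04  1.36] rot [ 0.003  0.754 -0.003]
```

View pics/f2.png

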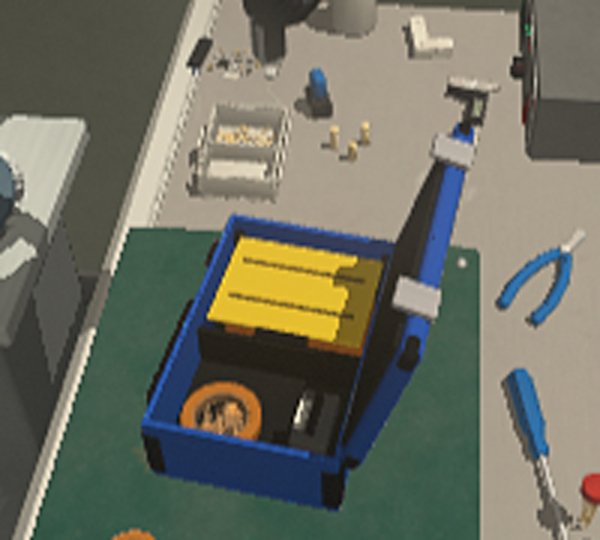

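The flap lies flat (yellow at (300,290)) with the cover open. Next I go over and behind the cover.

>>> {"method": "play_rows", "body": {
  "claw": [0,0,0,0,0],
  "offset": [
    [0.3,0,0.2],
    [0.7,0,0.45],
    [1,0,0.65],
    [1,0,0.65],
    [1,0,0.65]
  ],
  "delta_rot": [
    [0,0,0],
    [0,0,0],
    [0,0,0],
    [0,0,0],
    [0,0,0]
  ]
}}

```text
time_s: 11.42
eef_pos: [520.5, -185.9, 353.6]
ee_rot: [0.634, -0.634, 0.315, -0.312]
force: [-0.6, 0.1, -0.5]
finger_gap: 0.0
```

>>> {"method": "play_rows", "body": {
  "claw": [0,0,0,0,0,0,0,0,0,0],
  "offset": [
    [0.3,0,0.2],
    [0.7,0,0.45],
    [1,0,0.65],
    [1,0,0.7],
    [1,0,0.7],
    [1,0,0.7],
    [1,0,0.7],
    [1,0,0.7],
    [1,0,0.7],
    [1,0,0.7]
  ],
  "delta_rot": [
    [0,0.1,0],
    [0,0.2,0],
    [0,0.3,0],
    [0,0.4,0],
    [0,0.5,0],
    [0,0.6,0],
    [0,0.7,0],
    [0,0.755,0],
    [0,0.755,0],
    [0,0.755,0]
  ]
}}

```text
time_s: 12.25
eef_pos: [612.5, -215.3, 356.0]
ee_rot: [0.464, -0.464, 0.533, -0.533]
force: [-0.9, -0.1, -0.1]
finger_gap: 0.002
```

Run:
```python
from h import *
s,R,p=cur(); print(p,loc(p),s["force"],s["time_s"],s["joint_pos"])
print(go(tgt(185,0,215),rot_down(YAW)))
```

```text
[ 612.52642708 -215.31005972  356.01441282] [179.4531082    9.5245744  353.61441282] [-0.93423209 -0.07389369 -0.11506275] 12.25 [-5.12316425e-01  1.72503877e-01  1.41704636e+00 -3.03596347e-05
  1.55238699e+00  1.19656290e+00]
off [0.12 1.73 0.07] rot [ 0.     0.002 -0.   ]
```

>>> {"method": "play_rows", "body": {
  "claw": [0,0,0,0,0],
  "offset": [
    [0.1,0.2,0.1],
    [0.1,0.6,0.1],
    [0.1,1,0.1],
    [0.1,1,0.1],
    [0.1,1,0.1]
  ],
  "delta_rot": [
    [0,0,0],
    [0,0,0],
    [0,0,0],
    [0,0,0],
    [0,0,0]
  ]
}}

```text
time_s: 12.67
eef_pos: [618.8, -224.0, 274.2]
ee_rot: [0.464, -0.465, 0.535, -0.532]
force: [-1.1, -0.4, 0.5]
finger_gap: 0.0
```

>>> {"method": "play_rows", "body": {
  "claw": [0,0,0,0,0],
  "offset": [
    [0,0.3,0],
    [0,0.6,0],
    [0,0.75,0],
    [0,0.75,0],
    [0,0.75,0]
  ],
  "delta_rot": [
    [0,0,0],
    [0,0,0],
    [0,0,0],
    [0,0,0],
    [0,0,0]
  ]
}}

```text
time_s: 13.08
eef_pos: [620.5, -224.9, 217.6]
ee_rot: [-0.464, 0.464, -0.533, 0.534]
force: [0.3, -0.2, 0.4]
finger_gap: 0.001
```

Run:
```python
from h import *
s,R,p=cur(); print(p,loc(p),s["force"],s["time_s"])
c=np.linspace(1.57,0,15); u=130
P=np.c_[85-u*np.cos(c)+18*np.sin(c)+11,0*c,85+u*np.sin(c)+18*np.cos(c)]
d=np.array([R.inv().apply(tgt(*x)-p)/80 for x in P]); print(np.c_[c,d].round(2))
```

```text
[ 620.53328035 -224.85599288  217.61784029] [188.71369162   1.18933993 215.21784029] [ 0.28632588 -0.22198478  0.4000601 ] 13.0833
[[ 1.57  0.01  0.   -0.94]
 [ 1.46  0.01 -0.01 -1.12]
 [ 1.35  0.01 -0.01 -1.3 ]
 [ 1.23  0.01  0.02 -1.48]
 [ 1.12  0.01  0.06 -1.66]
 [ 1.01  0.01  0.13 -1.83]
 [ 0.9   0.01  0.21 -2.  ]
 [ 0.78  0.01  0.32 -2.15]
 [ 0.67  0.01  0.44 -2.29]
 [ 0.56  0.01  0.57 -2.42]
 [ 0.45  0.01  0.72 -2.53]
 [ 0.34  0.01  0.88 -2.62]
 [ 0.22  0.01  1.04 -2.69]
 [ 0.11  0.01  1.22 -2.75]
 [ 0.    0.01  1.4  -2.79]]
```

Push to about upright first, watching the force.

>>> {"method": "play_rows", "body": {
  "claw": [0,0,0,0,0,0,0,0,0,0,0,0,0,0],
  "offset": [
    [0,0,-0.15],
    [0,0,-0.3],
    [0,0,-0.36],
    [0,0,-0.42],
    [0,0,-0.48],
    [0,0,-0.54],
    [0,0,-0.6],
    [0,0,-0.66],
    [0,0,-0.72],
    [0,0,-0.78],
    [0,0,-0.84],
    [0,0,-0.9],
    [0,0,-0.96],
    [0,0,-1]
  ],
  "delta_rot": [
    [0,0,0],
    [0,0,0],
    [0,0,0],
    [0,0,0],
    [0,0,0],
    [0,0,0],
    [0,0,0],
    [0,0,0],
    [0,0,0],
    [0,0,0],
    [0,0,0],
    [0,0,0],
    [0,0,0],
    [0,0,0]
  ]
}}

```text
time_s: 14.25
eef_pos: [542.5, -213.9, 219.6]
ee_rot: [-0.465, 0.463, -0.532, 0.536]
force: [4.7, 2.6, 11.8]
finger_gap: 0.005
```

Run:
```python
from h import *
s,R,p=cur(); print(p,loc(p),s["force"],s["time_s"])
c=np.linspace(1.57,0,15); u=130
P=np.c_[85-u*np.cos(c)+18*np.sin(c)+11,0*c,85+u*np.sin(c)+18*np.cos(c)]
d=np.array([R.inv().apply(tgt(*x)-p)/80 for x in P]); print(np.c_[c,d].round(2))
q=cams.get_image("side"); cv2.imwrite("pics/f3.png",cv2.resize(q["pixels"][110:310,130:350],(660,600),interpolation=cv2.INTER_CUBIC))
```

```text
[ 542.53045298 -213.91572913  219.64687695] [109.94740573   1.13780662 217.24687695] [ 4.6537042   2.637452   11.76060966] 14.25
[[ 1.57  0.01  0.03  0.05]
 [ 1.46  0.01  0.01 -0.13]
 [ 1.35  0.01  0.02 -0.32]
 [ 1.23  0.01  0.04 -0.5 ]
 [ 1.12  0.01  0.09 -0.68]
 [ 1.01  0.01  0.15 -0.85]
 [ 0.9   0.01  0.24 -1.01]
 [ 0.78  0.01  0.34 -1.17]
 [ 0.67  0.01  0.46 -1.31]
 [ 0.56  0.01  0.59 -1.43]
 [ 0.45  0.01  0.74 -1.55]
 [ 0.34  0.01  0.89 -1.64]
 [ 0.22  0.01  1.06 -1.72]
 [ 0.11  0.01  1.24 -1.77]
 [ 0.    0.01  1.42 -1.81]]
```

View pics/f3.png

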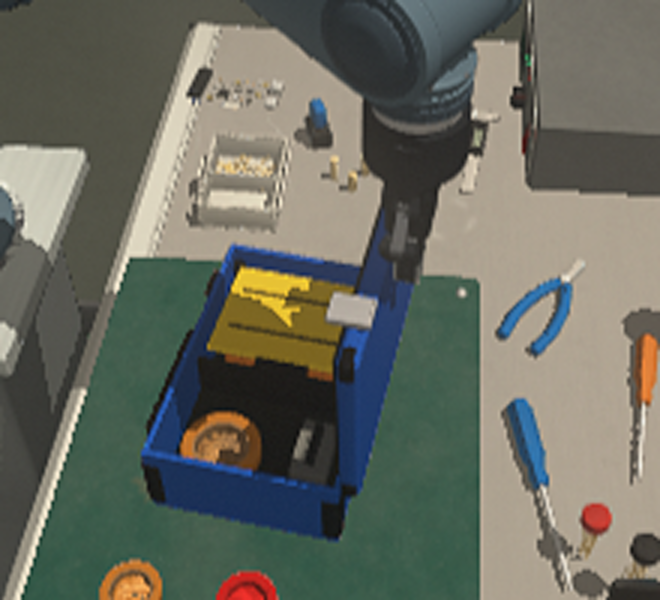

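The cover is upright (latch at (350,310)) and the flap is still flat. The upward force suggests the cover's edge is rubbing high on the fingers, so I'll raise the contact to about 148 mm from the hinge.

Run:
```python
from h import *
s,R,p=cur()
c=np.linspace(1.57,0,15); u=148
P=np.c_[85-u*np.cos(c)+18*np.sin(c)+11,0*c,85+u*np.sin(c)+18*np.cos(c)]
d=np.array([R.inv().apply(tgt(*x)-p)/80 for x in P]); print(np.c_[c,d].round(2))
```

```text
[[ 1.57  0.01 -0.2   0.06]
 [ 1.46  0.01 -0.21 -0.15]
 [ 1.35  0.01 -0.2  -0.36]
 [ 1.23  0.01 -0.17 -0.57]
 [ 1.12  0.01 -0.12 -0.77]
 [ 1.01  0.01 -0.04 -0.96]
 [ 0.9   0.01  0.06 -1.15]
 [ 0.78  0.01  0.18 -1.32]
 [ 0.67  0.01  0.31 -1.48]
 [ 0.56  0.01  0.47 -1.62]
 [ 0.45  0.01  0.64 -1.74]
 [ 0.34  0.01  0.82 -1.85]
 [ 0.22  0.01  1.01 -1.93]
 [ 0.11  0.01  1.21 -1.99]
 [ 0.    0.01  1.41 -2.03]]
```

>>> {"method": "play_rows", "body": {
  "claw": [0,0,0,0,0,0,0,0,0,0,0,0,0,0,0,0],
  "offset": [
    [0,-0.1,0.03],
    [0,-0.2,0.03],
    [0,-0.21,-0.05],
    [0,-0.21,-0.12],
    [0,-0.21,-0.2],
    [0,-0.21,-0.28],
    [0,-0.2,-0.36],
    [0,-0.19,-0.44],
    [0,-0.18,-0.52],
    [0,-0.16,-0.6],
    [0,-0.14,-0.68],
    [0,-0.12,-0.76],
    [0,-0.09,-0.84],
    [0,-0.06,-0.92],
    [0,-0.03,-0.98],
    [0,-0.03,-0.98]
  ],
  "delta_rot": [
    [0,0,0],
    [0,0,0],
    [0,0,0],
    [0,0,0],
    [0,0,0],
    [0,0,0],
    [0,0,0],
    [0,0,0],
    [0,0,0],
    [0,0,0],
    [0,0,0],
    [0,0,0],
    [0,0,0],
    [0,0,0],
    [0,0,0],
    [0,0,0]
  ]
}}

```text
time_s: 15.63
eef_pos: [461.9, -202.1, 217.6]
ee_rot: [0.463, -0.464, 0.535, -0.533]
force: [-0.4, -0.3, 0.3]
finger_gap: 0.002
```

Run:
```python
from h import *
s,R,p=cur(); print(p,loc(p),s["force"],s["time_s"])
c=np.linspace(1.0,0,10); u=148
P=np.c_[85-u*np.cos(c)+18*np.sin(c)+11,0*c,85+u*np.sin(c)+18*np.cos(c)]
d=np.array([R.inv().apply(tgt(*x)-p)/80 for x in P]); print(np.c_[c,d].round(2))
q=cams.get_image("side"); cv2.imwrite("pics/f4.png",cv2.resize(q["pixels"][110:310,130:350],(660,600),interpolation=cv2.INTER_CUBIC))
```

```text
[ 461.85398086 -202.11504462  217.62378072] [ 28.41356825   1.56518699 215.22378072] [-0.36201214 -0.30634908  0.31720725] 15.6333
[[ 1.    0.02 -0.05  0.03]
 [ 0.89  0.02  0.05 -0.15]
 [ 0.78  0.02  0.17 -0.31]
 [ 0.67  0.02  0.31 -0.47]
 [ 0.56  0.02  0.46 -0.61]
 [ 0.44  0.02  0.63 -0.73]
 [ 0.33  0.02  0.81 -0.83]
 [ 0.22  0.02  1.   -0.91]
 [ 0.11  0.02  1.2  -0.97]
 [ 0.    0.02  1.4  -1.  ]]
```

View pics/f4.png

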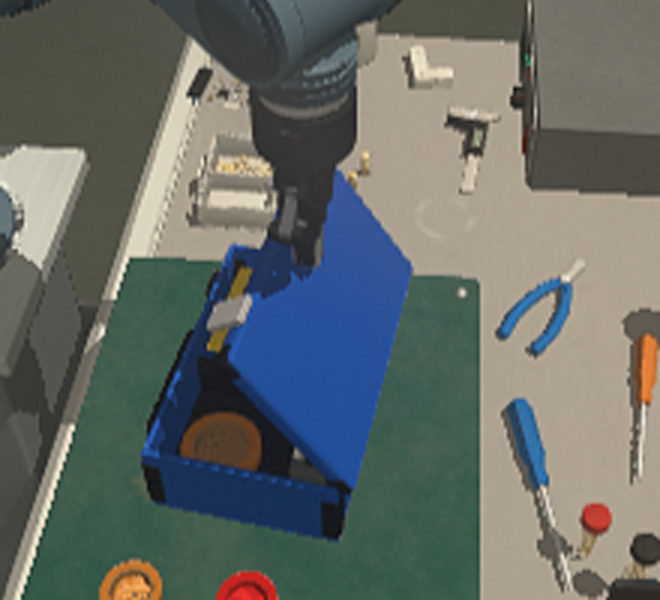

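The cover is about halfway over and the case hasn't moved. I'll continue down the arc.

>>> {"method": "play_rows", "body": {
  "claw": [0,0,0,0,0,0,0,0,0,0,0,0,0,0],
  "offset": [
    [0,0,-0.07],
    [0,0.05,-0.15],
    [0,0.11,-0.23],
    [0,0.17,-0.31],
    [0,0.24,-0.39],
    [0,0.31,-0.47],
    [0,0.39,-0.54],
    [0,0.46,-0.61],
    [0,0.55,-0.67],
    [0,0.63,-0.73],
    [0,0.72,-0.78],
    [0,0.81,-0.83],
    [0,0.9,-0.87],
    [0,0.9,-0.87]
  ],
  "delta_rot": [
    [0,0,0],
    [0,0,0],
    [0,0,0],
    [0,0,0],
    [0,0,0],
    [0,0,0],
    [0,0,0],
    [0,0,0],
    [0,0,0],
    [0,0,0],
    [0,0,0],
    [0,0,0],
    [0,0,0],
    [0,0,0]
  ]
}}

```text
time_s: 16.85
eef_pos: [392.9, -191.9, 144.4]
ee_rot: [0.463, -0.464, 0.535, -0.533]
force: [0.1, 0.7, 0.4]
finger_gap: -0.0
```

>>> {"method": "play_rows", "body": {
  "claw": [0,0,0,0,0,0,0,0],
  "offset": [
    [0,0.07,-0.03],
    [0,0.14,-0.05],
    [0,0.21,-0.07],
    [0,0.28,-0.09],
    [0,0.35,-0.1],
    [0,0.42,-0.11],
    [0,0.47,-0.11],
    [0,0.47,-0.11]
  ],
  "delta_rot": [
    [0,0,0],
    [0,0,0],
    [0,0,0],
    [0,0,0],
    [0,0,0],
    [0,0,0],
    [0,0,0],
    [0,0,0]
  ]
}}

```text
time_s: 17.52
eef_pos: [385.1, -191.1, 107.7]
ee_rot: [0.464, -0.464, 0.534, -0.533]
force: [0.3, 0.3, 0.2]
finger_gap: -0.003
```

Run:
```python
from h import *
s,R,p=cur(); print(p,loc(p),s["force"],s["time_s"])
```

```text
[ 385.09060376 -191.08404254  107.74272915] [-49.13805606   1.77646097 105.34272915] [0.33967326 0.32883987 0.15526183] 17.5167
```

Nominal shut is 103 mm up in the case frame, so I'll press the last few millimetres gently.

>>> {"method": "play_rows", "body": {
  "claw": [0,0,0,0,0],
  "offset": [
    [0,0.01,0],
    [0,0.02,0],
    [0,0.03,0],
    [0,0.03,0],
    [0,0.03,0]
  ],
  "delta_rot": [
    [0,0,0],
    [0,0,0],
    [0,0,0],
    [0,0,0],
    [0,0,0]
  ]
}}

```text
time_s: 17.93
eef_pos: [385.7, -191.6, 106.6]
ee_rot: [-0.464, 0.464, -0.534, 0.534]
force: [-0.2, 0.6, 0.8]
finger_gap: -0.0
```

>>> {"method": "play_rows", "body": {
  "claw": [0,0,0,0],
  "offset": [
    [0,0.01,0],
    [0,0.01,0],
    [0,0.01,0],
    [0,0.01,0]
  ],
  "delta_rot": [
    [0,0,0],
    [0,0,0],
    [0,0,0],
    [0,0,0]
  ]
}}

```text
time_s: 18.27
eef_pos: [385.7, -191.6, 105.8]
ee_rot: [-0.464, 0.464, -0.534, 0.534]
force: [-0.5, -0.6, -0.1]
finger_gap: -0.001
```

>>> {"method": "play_rows", "body": {
  "claw": [0,0,0,0],
  "offset": [
    [0,0.01,0],
    [0,0.02,0],
    [0,0.02,0],
    [0,0.02,0]
  ],
  "delta_rot": [
    [0,0,0],
    [0,0,0],
    [0,0,0],
    [0,0,0]
  ]
}}

```text
time_s: 18.6
eef_pos: [385.7, -191.7, 105.2]
ee_rot: [0.464, -0.464, 0.534, -0.533]
force: [-3.0, 2.6, 9.8]
finger_gap: -0.001
```

The stop was met at z 105.2 (105.4 expected) with 10 N. I'll retract and check.

>>> {"method": "play_rows", "body": {
  "claw": [0,0,0,0,0],
  "offset": [
    [0,-0.1,0],
    [0,-0.4,0],
    [0,-0.8,0],
    [0,-1,0],
    [0,-1,0]
  ],
  "delta_rot": [
    [0,0,0],
    [0,0,0],
    [0,0,0],
    [0,0,0],
    [0,0,0]
  ]
}}

```text
time_s: 19.02
eef_pos: [387.7, -193.3, 188.7]
ee_rot: [-0.464, 0.463, -0.531, 0.537]
force: [1.0, -0.0, 0.4]
finger_gap: -0.003
```

>>> {"method": "play_rows", "body": {
  "claw": [0,0,0,0,0,0],
  "offset": [
    [0,-0.4,0],
    [0,-0.8,0],
    [0,-1,0],
    [0,-1,0],
    [0,-1,0],
    [0,-1,0]
  ],
  "delta_rot": [
    [0,0,0],
    [0,0,0],
    [0,0,0],
    [0,0,0],
    [0,0,0],
    [0,0,0]
  ]
}}

```text
time_s: 19.52
eef_pos: [384.9, -191.0, 262.2]
ee_rot: [0.464, -0.464, 0.535, -0.533]
force: [0.3, 0.4, -0.5]
finger_gap: 0.002
```

Run:
```python
from h import *
q=cams.get_image("side"); I=q["pixels"].copy()
T,fl,cv=model([*CASE,YAW,0,0])
cv2.polylines(I,[np.round(proj(q,T([cv(-126,0,18),cv(126,0,18),cv(126,171,18),cv(-126,171,18)]))*8).astype(int)],True,(255,255,255),1,cv2.LINE_AA,3)
a=cv2.resize(q["pixels"][110:310,130:330],(400,400),interpolation=cv2.INTER_CUBIC);b=cv2.resize(I[110:310,130:330],(400,400),interpolation=cv2.INTER_CUBIC)
cv2.imwrite("pics/f5.png",np.hstack([a,b])); print(r.get_state()["force"])
```

```text
[ 0.18647538  0.3632835  -0.87584717]
```

View pics/f5.png

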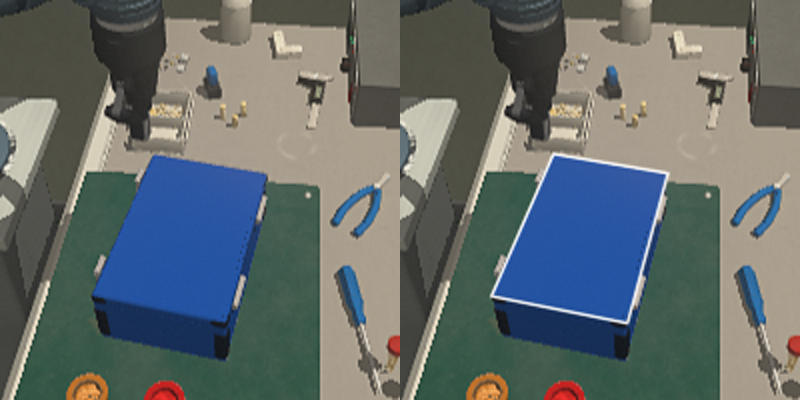

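The cover matches the shut model's outline (corners (555,155) to (630,322)), the arm is clear, and the bystanders haven't moved.

```bash
python3 -c "
from workcell import order; print(order.job_done())"
```

```text
the job is handed in; nothing more can be done
None
```

The case is put away. I pushed the yellow flap flat over the meter while the cover still stood open. Then I pushed the cover over from behind until it was shut, and handed the job in at about 19.6 s of the 58 s allowed.

- **Flap:** it met its stop at the expected height with about 22 N showing on the tool, and a picture showed it lying flat with the cover still open.
- **Cover:** it met its stop at z 105.2 mm (105.4 expected) with about 10 N. Its outline in the side camera matches the shut position.
- **Surroundings:** in the last side picture the case had not visibly moved, and the bystanders visible in that crop stood where they were. The arm was about 160 mm above the cover, touching nothing.

**Disagreements:**
- My fit of the case's position was a few millimetres loose, with picked corners off by several pixels; one wrongly picked cover corner was off by more.
- About 12 N of upward force appeared on the tool as the cover came upright, probably from its edge rubbing the fingers. I raised the contact point, and the force was back near zero at the next check.

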